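Find the slippery carton on the tilt tester and set it aside

TASK

One of the two vial cartons on the tilt tester has too slick a coating. Without touching the cartons, slowly raise the plate by its black grip until the first carton slides down to the stop bar by itself, stop there so that the other stays put, and leave the plate standing at that angle. Then take the carton that slid off the sloping plate and lay it gently in the grey tray, flat and still top side up, without touching the other carton or disturbing the things around.

Things in the scene. Friction and masses are not known exactly. Their poses are not given: they have to be found in the camera images.
- tilt_plate (a joint): Angle of the tester's hinged plate in rad: 0 lying level (start), grows as the grip end is raised, up to 0.75. Stiff friction hinges hold the plate at any angle where it is let go; raising it takes 10 to 15 N upward at the grip.
- plate_hinge (a point): On the hinge axis at the plate's low end, mid-width, 56 mm above the table; turns with the plate. x points up the plate to the grip, y along the hinge, z square out of the plate. Plate: aluminium, x -6 to 230 mm, y -80 to 80 mm, top face at z = 8 mm. A steel stop bar (x 0 to 10 mm, 14 mm high above the face) crosses the low end.
- tester: Fixed grey base under the plate, x -125 to 75, y -80 to 80, 42 mm high; origin on the table, x towards the grip end (left and 2 to 13 degrees towards the robot; low end at the right), y towards the robot. The hinge is at x = -115 mm. At y = 80 to 110 mm, on the robot's side, a fixed graduated arc (100 mm radius round the hinge) stands up to 140 mm above the table.
- plate_handle (a point): Gripping point of the black upright grip at the plate's high end: at x = 268, y = 0, z = 36 mm in the plate_hinge frame, turns with the plate. The grip is 14 mm thick (along y) and 36 mm along x; its top is 18 mm above this point, its foot 32 mm below; it begins 20 mm beyond the plate's edge. Pinch it across its 14 mm.
- carton_a: One of two like vial cartons, 50 x 106 x 43 mm (x, y, z), about 85 g; origin under its centre. Both start flat on the plate, long sides up the slope, at y = +44 and -44 mm (either one in either lane), centres 145 to 157 mm from the hinge. One, found only by tilting, slides at an angle of 20 to 29 degrees, the other 4.5 to 6 degrees later.
- carton_b: The other vial carton, same size and look: see carton_a. The carton that has slid lies against the stop bar with its centre 63 mm from the hinge.
- tray_floor (a point): Centre of the inner floor of the fixed grey plastic tray right of the tester, 4 mm above the table. x along its length (inside 168 mm), y across (inside 118 mm), z up. Walls 26 mm high from the table, 4 mm thick, with a rim 5 mm wider.
- gel_bottle: Bystander: pump bottle 55 mm wide, 149 mm tall, at the far right corner; origin under its centre.
- marker: Bystander: felt marker 136 mm long lying near the table's front edge on the right; origin under its centre.
- stapler: Bystander: desk stapler 133 x 36 x 45 mm left of the tester's front; origin under its centre.
- tape_measure: Bystander: pocket tape measure 67 x 40 x 61 mm on the left, in front of the red tote (310 mm high); origin under its centre.
- ring_scanner: Bystander: black finger scanner 49 x 33 x 21 mm on the left; origin under its centre.
- fold_clip: Bystander: fold-back clip 41 x 33 x 42 mm between tester and the cardboard box behind it (walls 130 mm high); origin under its centre.

How it is judged:
On the way:
1. the plate is raised and stopped, one carton has slid to the stop bar and the other is still at its starting place (value of joint tilt_plate above 0.34 rad and velocity of joint tilt_plate below 0.06 rad/s and x of carton_a in the frame of plate_hinge between 0.04 and 0.075 m and z of carton_a in the frame of plate_hinge between 0 and 0.016 m and x of carton_b in the frame of plate_hinge above 0.125 m), for 0.3 s.
At the end, for the whole second after the job is handed in: The carton that slid lies still on the tray's floor, top up within 6 degrees, centre within 62 mm of the tray's centre lengthwise and 40 mm across; the plate still stands raised (over 19 degrees) and the other carton rests on it within 20 mm of its starting place (x of carton_a in the frame of tray_floor between -0.062 and 0.062 m and y of carton_a in the frame of tray_floor between -0.04 and 0.04 m and z of carton_a in the frame of tray_floor below 0.008 m and angle between carton_a's own z axis and vertical below 0.1 rad and linear speed of each of carton_a, carton_b below 0.02 m/s and value of joint tilt_plate above 0.34 rad and x of carton_b in the frame of plate_hinge above 0.125 m and z of carton_b in the frame of plate_hinge between 0 and 0.016 m); the robot touches nothing.
It fails at once if the carton that must stay is touched or slides too (20 mm or more) (x of carton_b in the frame of plate_hinge below 0.125 m or contact force between any of the fingers, the arm and carton_b above 0.5 N).
It fails at once if the slick carton is touched on the plate before it has slid down (contact force between any of the fingers, the arm and carton_a above 0.5 N and x of carton_a in the frame of plate_hinge above 0.09 m and z of carton_a in the frame of plate_hinge below 0.02 m).
It fails at once if the plate is lowered again after the carton has slid (x of carton_a in the frame of plate_hinge below 0.085 m and value of joint tilt_plate below 0.34 rad).
It fails at once if the carton is let go more than 25 mm above the tray (horizontal distance between carton_a and tray_floor below 0.09 m and height (world z) of carton_a above 0.032 m and contact force between the fingers and carton_a below 0.05 N).
It fails at once if a bystander is shoved (40 mm) away (distance of any of gel_bottle, marker, stapler, tape_measure, ring_scanner, fold_clip from where it was at the start of the episode above 0.04 m).
It also fails if it takes over 64 s, if anything falls off the work surface, if the arm or the gripper's body presses on something with over 40 N, if the wrist force passes 120 N, or if a joint passes its speed limit or range.

ROBOT

A 6-joint arm with a two-finger parallel gripper is mounted at the origin on a cart in front of the work surface, level with it; the furniture and walls round the work are solid. World frame = base frame: x ahead of the robot, y to its left, z up, the work surface at z = 0. Lengths are in m, angles in rad, forces in N, time in s.
With the tool pointing down it reaches from about 0.3 to 0.875 m from the base axis. Payload 6.4 kg.
Tool frame: the origin (TCP) lies on the centre line of the jaws, within the pads' length; the fingertips stand 14 mm ahead of it and the grasp point (between the pads) lies 5 mm behind it; z points along the fingers, x is the direction in which the jaws open and shut, and the axes are right-handed (so a half turn about z gives the same grasp; the last joint's range is limited). The gripper opens to 85 mm and grips with 20 to 120 N. Pads are 22 mm wide; open, the fingers measure 114 mm over their backs; the gripper's body (76 mm by 85 mm) begins 54 mm behind the grasp point. The pads swing forward as they close: fully open they stand 13 mm farther back than shut.
Start: joints at [-1.385, 0.181, 1.607, -0, 1.354, -0.206], TCP at [0.22, -0.531, 0.245] pointing down, gripper open.
Joint ranges: [-2.99, 2.99], [-0.89, 2.07], [0.3, 2.58], [-1.14, 4.28], [0, 2.63], [-3.12, 3.12]. Speed limits (rad/s): [2.57, 2.57, 3.01, 3.14, 3.14, 3.14].

INTERFACE

Orientations are given as a rotation vector (axis times angle).
In Python, from station import r, effector, kin, read_camera, camera_info, ticket gives the robot as it stands. The module is installed in compiled form; this text tells all that it offers. Calls block until the motion is done:
- r.move_to(position, orientation): joint-space move of the TCP to a pose.
- r.move_linear(position, attitude=None, feed=0.15, stop_force=None): straight line of the TCP; attitude=None keeps the orientation; feed is the mean speed in m/s. With stop_force (N) it stops when the force on the tool has changed by that much, and returns True; else False.
- r.set_joints(angles): joint-space move.
- effector.command_gripper(opening, newtons=None): finger opening in m; newtons is the grip in N (None keeps the last); returns when the fingers have stopped.
- r.hold(seconds).
- kin.solve_ik(position, orientation): joint angles nearest the present ones, or None.
- read_camera(name): name is "scene" or "top" or "wrist"; returns the picture (480x640x3 uint8, red, green, blue); there is no depth.
- camera_info(name): a dict with "intrinsics" (3x3 intrinsics, pixels), "k1" (the pictures are not rectified: a ray, as slopes to the right and down, at radius r is drawn at 1 + k1 r^2 times it, then the intrinsics apply), "position" and "rotation" of the camera in the world. Camera axes: x right, y down, z forward; pixel columns grow to the right and rows downward; lengths in m; the calibration is good to about 2 mm. A picture is of the moment at which its call begins: read the wrist's pose just before it. camera_info takes no time and is no camera call; for the wrist camera it gives the pose at the moment of the call.
A pose or a line that the arm cannot do raises r.IKError and nothing moves.
- ticket.hand_in(): hands the job in, once; it reports no verdict.
Readings, each from a call of its own:
- r.get_time_s(): time.
- r.get_joints(): joint angles.
- r.get_qd(): joint speeds.
- r.get_joint_efforts(): joint torques, N m.
- r.get_ee_pos(): TCP position.
- r.get_tcp_rot(): TCP orientation.
- r.get_contact_force(): force on the tool from outside, world axes, zero at the start.
- r.get_moment(): the same for the moment, N m.
- r.get_opening(): finger opening in m.
Only numpy, scipy, OpenCV 4.12 (cv2) and the standard library are available. Lean on these libraries where they do the work, as an engineer would, in place of code of your own. Each camera call takes 0.05 s, during which the arm holds its last target. There are 200 camera calls.

## Working session

There is one attempt and no reset: what is moved stays moved. The work goes in short steps, each a Python script; the robot and the scene stay as the last script left them, time stands still between calls to the robot, and variables do not carry over. Pictures are saved under pics/ and viewed, about 8 in all and at most 12, crops included, and the job is handed in when it is done.

```bash
mkdir -p pics; python3 - <<'E'
from station import *
import cv2
for n in ("scene","top"):
    im=read_camera(n); cv2.imwrite(f"pics/{n}0.png",im[:,:,::-1]); print(n,camera_info(n))
print(r.get_time_s(),r.get_ee_pos(),r.get_tcp_rot(),r.get_opening())
E
```

```text
scene {'intrinsics': array([[617.84961743,   0.        , 325.57298995],
       [  0.        , 617.84961743, 232.63625909],
       [  0.        ,   0.        ,   1.        ]]), 'k1': -0.15877488811551993, 'position': array([-0.38170885,  0.55590275,  1.03869251]), 'rotation': array([-1.27628911,  2.20983993, -1.00382417])}
top {'intrinsics': array([[464.13198094,   0.        , 325.52526394],
       [  0.        , 464.13198094, 236.34809226],
       [  0.        ,   0.        ,   1.        ]]), 'k1': -0.07601219327980571, 'position': array([0.32797191, 0.01975068, 1.08290958]), 'rotation': array([-2.16216366,  2.10792385, -0.23248365])}
0.1 [ 0.21948412 -0.53094505  0.24448624] [-2.61036556e+00  1.74598514e+00  1.71835561e-03] 0.08516898945030477
```

View pics/top0.png

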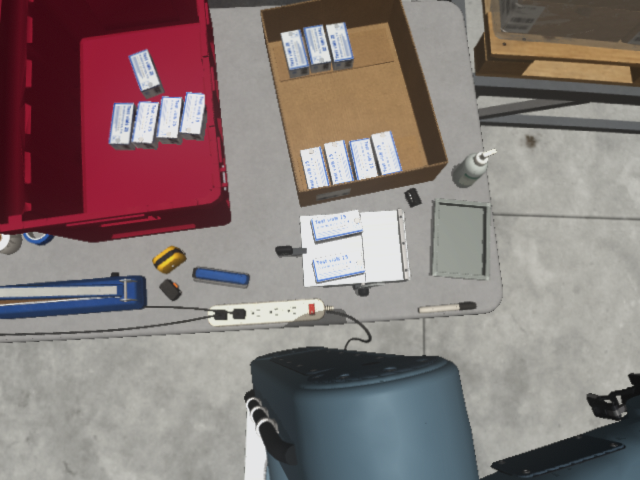

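View pics/scene0.png

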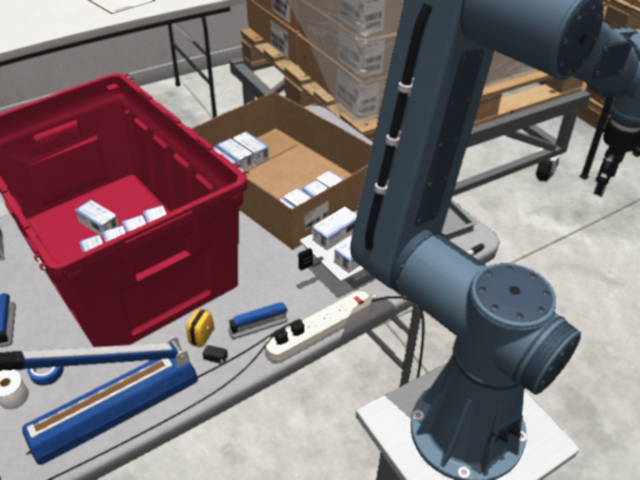

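The top view shows the tester at px (300–410, 208–287), its grip near (285, 251), and the tray at (432–490, 200–278). I'll enlarge that area.

```bash
python3 - <<'E'
import cv2
im=cv2.imread("pics/top0.png")[190:310,265:500]
im=cv2.resize(im,None,fx=3.4,fy=3.4,interpolation=cv2.INTER_CUBIC)
for i in range(0,235,20):
    cv2.putText(im,str(265+i),(int(i*3.4),8),0,.35,(0,0,255)); cv2.line(im,(int(i*3.4),10),(int(i*3.4),16),(0,0,255))
for i in range(0,120,20):
    cv2.putText(im,str(190+i),(0,int(i*3.4)+4),0,.35,(0,0,255)); cv2.line(im,(25,int(i*3.4)),(31,int(i*3.4)),(0,0,255))
cv2.imwrite("pics/crop.png",im)
E
```

```text
(no output)
```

View pics/crop.png

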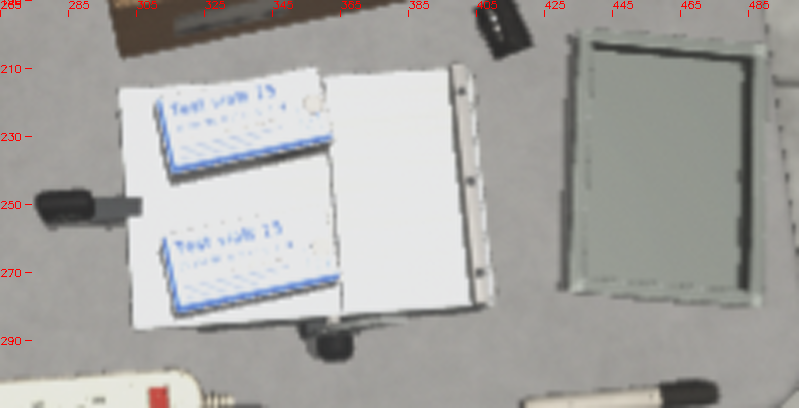

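Top-view crop: plate corners (crop px) are about (120,88), (133,327), (492,303) and (468,66). The grip spans (36–95, 188–222), the tray rim corners are (575,30), (767,42), (757,305), (567,291), and the arc stands on the robot side near (330,335). Next I'll fit the poses.

```bash
cat > h.py <<'E'
from station import *
import numpy as np, cv2
from scipy.spatial.transform import Rotation as R
from scipy.optimize import least_squares
def ray_plane(px,z,cam="top",ci=None):
    c=ci or camera_info(cam); K=c["intrinsics"]; k=c["k1"]
    u=cv2.undistortPoints(np.array(px,float).reshape(-1,1,2),K,np.array([k,0,0,0.]))[:,0]
    d=R.from_rotvec(c["rotation"]).apply(np.c_[u,np.ones(len(u))]); p=c["position"]
    return p+d*((z-p[2])/d[:,2])[:,None]
def project(P,cam="top",ci=None):
    c=ci or camera_info(cam); Rm=R.from_rotvec(c["rotation"]).inv()
    q=Rm.apply(np.atleast_2d(P)-c["position"])
    return cv2.projectPoints(q,np.zeros(3),np.zeros(3),c["intrinsics"],np.array([c["k1"],0,0,0.]))[0][:,0]
def fit(model,pts):  # model 2d, pts 2d -> x,y,yaw
    f=lambda p:(np.array(model)@np.array([[np.cos(p[2]),np.sin(p[2])],[-np.sin(p[2]),np.cos(p[2])]])+p[:2]-pts).ravel()
    s=least_squares(f,[*np.mean(pts,0),np.arctan2(*(np.array(pts[1])-pts[0])[::-1])-np.arctan2(*(np.array(model[1])-model[0])[::-1])])
    return s.x,s.fun
E
python3 - <<'E'
from h import *
def c(l): return np.array(l)/3.4+[265,190]
P=ray_plane(c([(120,88),(133,327),(492,303),(468,66)]),.064)[:,:2]
p,e=fit([(.230,-.08),(.230,.08),(-.006,.08),(-.006,-.08)],P); print("hinge",p,np.degrees(p[2]),e.round(4))
T=ray_plane(c([(575,30),(767,42),(757,305),(567,291)]),.026)[:,:2]
print("tray",T.mean(0)); print(T, np.linalg.norm(np.diff(T,axis=0),axis=1))
G=ray_plane(c([(36,190),(36,220),(94,193),(94,220)]),.056+.054)[:,:2]
u=np.array([np.cos(p[2]),np.sin(p[2])]);v=np.array([-u[1],u[0]])
print("grip in plate",(G-p[:2])@np.c_[u,v]); print("grip pt",p[:2]+.268*u)
C=ray_plane(c([(160,238),(178,306),(338,274),(160,98),(172,170),(330,138)]),.107)[:,:2]
print("cartons in plate",((C-p[:2])@np.c_[u,v]).round(3))
x,y=p[0],p[1]; Rh=R.from_euler('z',p[2])
for th in (0,.35,.55):
    Rp=Rh*R.from_euler('y',-th); pos=np.array([x,y,.056])+Rp.apply([.268,0,.036])
    for s in (1,-1):
        Rt=Rp*R.from_matrix(np.array([[0,s,0],[s,0,0],[0,0,-1.]]).T)
        print(th,s,pos.round(3),Rt.as_rotvec().round(3),kin.solve_ik(pos,Rt.as_rotvec()))
E
```

```text
hinge [ 0.51030298 -0.18397945 -4.62098959] -264.76320040021056 [ 0.0009  0.0017 -0.0008  0.0006 -0.0004 -0.0012  0.0003 -0.0011]
tray [ 0.5339644  -0.32797835]
[[ 0.62847406 -0.26517363]
 [ 0.62449514 -0.40324528]
 [ 0.43808557 -0.38782901]
 [ 0.44480282 -0.25566547]] [0.13812897 0.18704595 0.13233414]
grip in plate [[ 0.28407152 -0.00605925]
 [ 0.28500368  0.01283503]
 [ 0.24808968 -0.00187208]
 [ 0.24904272  0.01513059]]
grip pt [0.48584203 0.08290191]
cartons in plate [[ 0.209  0.029]
 [ 0.2    0.072]
 [ 0.1    0.058]
 [ 0.203 -0.061]
 [ 0.198 -0.014]
 [ 0.097 -0.028]]
0 1 [0.486 0.083 0.092] [ 0.144 -3.138  0.   ] [-7.23394591e-02  2.02425628e-01  1.92841457e+00 -4.44089210e-16
  1.01075245e+00  2.97785380e+00]
0 -1 [0.486 0.083 0.092] [3.138 0.144 0.   ] [-7.23394591e-02  2.02425628e-01  1.92841457e+00 -4.44089210e-16
  1.01075245e+00 -1.63738854e-01]
0.35 1 [0.488 0.054 0.182] [ 0.141 -3.075 -0.544] [-0.33704974  0.10742831  1.86754661  0.32696147  1.33003786  2.60833952]
0.35 -1 [0.488 0.054 0.182] [-2.789 -0.128  0.023] [-0.33704974  0.10742831  1.86754661  0.32696147  1.33003786 -0.53325313]
0.55 1 [0.491 0.025 0.227] [ 0.137 -2.997 -0.846] [-0.4859568   0.13311855  1.7971309   0.45359558  1.53795965  2.47313798]
0.55 -1 [0.491 0.025 0.227] [-2.589 -0.118  0.033] [-0.4859568   0.13311855  1.7971309   0.45359558  1.53795965 -0.66845467]
```

```bash
cat >> h.py <<'E'
HX=np.array([0.5103,-0.1840,.056]); YAW=np.radians(95.24); GY=0.0
def plate(th): return R.from_euler('z',YAW)*R.from_euler('y',-th)
TOOL=R.from_matrix(np.array([[0,-1,0],[-1,0,0],[0,0,-1.]]).T) # tool x=-plate y, z=-plate z
def ppose(th,q): # plate-frame point -> world pos, rotvec (tool square to plate)
    Rp=plate(th); return HX+Rp.apply(q),(Rp*TOOL).as_rotvec()
def grab(n,f):
    ci=camera_info(n); im=read_camera(n); cv2.imwrite("pics/"+f,im[:,:,::-1]); return im,ci
E
python3 - <<'E'
from h import *
r.move_to(*ppose(0,[.268,0,.17]))
effector.command_gripper(.05,60)
im,ci=grab("wrist","w1.png"); grab("top","t1.png")
print(r.get_time_s(),r.get_ee_pos(),ci["position"])
ex=[[.230,-.08,.008],[.230,.08,.008],[.25,-.007,.054],[.25,.007,.054],[.286,-.007,.054],[.286,.007,.054]]
print(project([ppose(0,q)[0] for q in ex],ci=ci).round(1))
a=cv2.imread("pics/w1.png");b=cv2.imread("pics/t1.png")
cv2.imwrite("pics/v1.png",np.vstack([cv2.resize(a,(640,400))[:,:],b[180:320,200:520].repeat(2,0).repeat(2,1)])[:600])
E
```

```text
3.025 [0.48585087 0.08283743 0.22600179] [0.47918083 0.15499718 0.35424617]
[[431.8 270.2]
 [215.5 270.3]
 [335.  266.5]
 [312.3 266.6]
 [335.4 209.6]
 [311.8 209.6]]
```

View pics/v1.png

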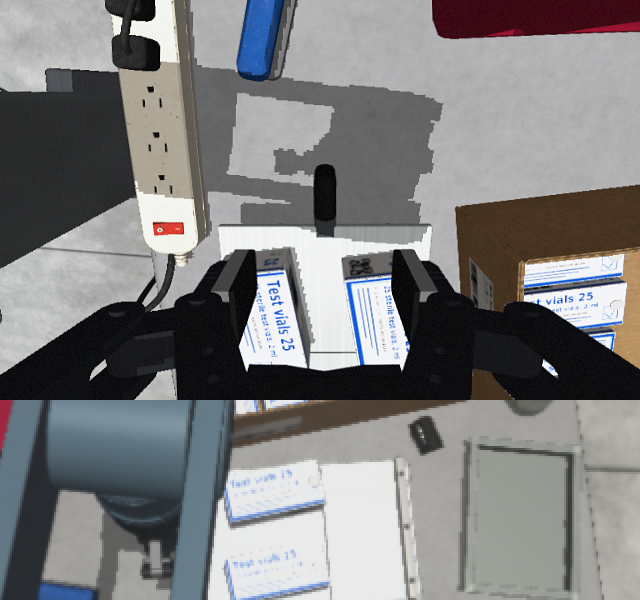

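Wrist view: the grip top sits at cols 314–336 and original rows 198–264, within about 1 mm of prediction, and both cartons are visible. I'll grasp, raise to 0.25 rad, and check visibility there.

```bash
cat >> h.py <<'E'
GQ=[.268,0,.031]
def arc(a,b,step,feed):
    for t in np.linspace(a,b,max(1,int(round(abs(b-a)/step)))+1)[1:]:
        p,o=ppose(t,GQ); r.move_linear(p,o,feed=feed)
E
python3 - <<'E'
from h import *
r.move_linear(ppose(0,GQ)[0],feed=.1,stop_force=15)
effector.command_gripper(0,60)
print(r.get_opening(),r.get_ee_pos(),r.get_contact_force(),r.get_time_s())
grab("wrist","w2.png")
arc(0,.25,.025,.06)
print(r.get_opening(),r.get_ee_pos(),ppose(.25,GQ)[0],r.get_contact_force(),r.get_time_s())
grab("wrist","w3.png");grab("top","t3.png")
a=cv2.imread("pics/w3.png");b=cv2.imread("pics/t3.png")
cv2.imwrite("pics/v2.png",np.vstack([cv2.resize(a,(640,400))[150:],b[180:320,200:520].repeat(2,0).repeat(2,1)])[:600])
E
```

```text
0.013486531578599595 [0.48629795 0.08290074 0.08745932] [0.55428125 1.04003634 3.093608  ] 4.9833
0.01348602751098292 [0.48774901 0.06695985 0.15253331] [0.48728548 0.06694587 0.15234055] [5.00229825 1.46291291 2.24646577] 7.6167
```

View pics/v2.png

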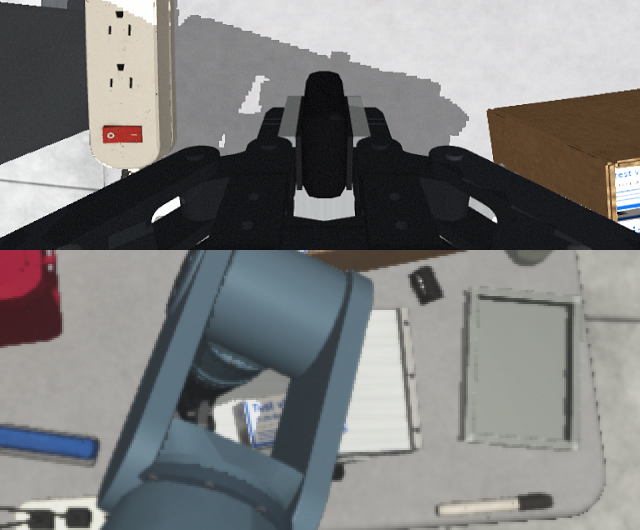

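```bash
python3 - <<'E'
from h import *
im,ci=grab("scene","s3.png")
print(project([ppose(.25,q)[0] for q in ([0,-44e-3,.05],[0,44e-3,.05],[.063,-.044,.051],[.063,.044,.051],[.15,-.044,.05],[.15,.044,.051])],ci=ci).round())
print(project([ppose(.45,q)[0] for q in ([0,-.08,.008],[0,.08,.008],[.03,-.069,.051],[.03,-.019,.051],[.03,.019,.051],[.03,.069,.051],[.063,-.044,.051],[.063,.044,.051])],"top").round())
w=cv2.imread("pics/w3.png")[360:480]
s=cv2.imread("pics/s3.png")[150:350,200:520]
cv2.imwrite("pics/v3.png",np.vstack([cv2.resize(w,(800,150)),cv2.resize(s,(700,438),interpolation=cv2.INTER_CUBIC)[:, :] if 0 else cv2.copyMakeBorder(cv2.resize(s,(700,438),interpolation=cv2.INTER_CUBIC),0,0,0,100,0)]))
E
```

```text
[[391. 197.]
 [415. 216.]
 [372. 200.]
 [396. 220.]
 [344. 206.]
 [368. 227.]]
[[402. 209.]
 [409. 279.]
 [403. 209.]
 [406. 231.]
 [407. 249.]
 [410. 272.]
 [392. 219.]
 [396. 260.]]
```

View pics/v3.png

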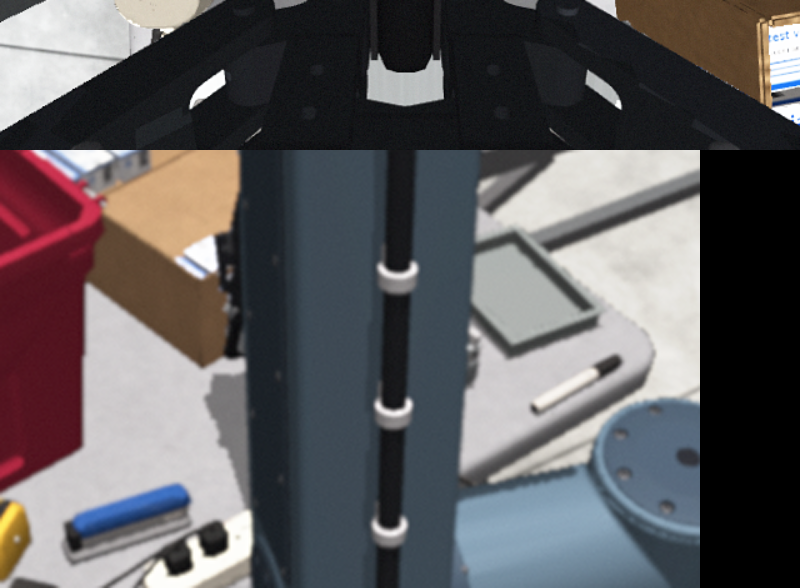

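The scene camera is blocked by the arm, and the top camera only sees a strip of the plate. At 14° the plate is still safely below 20°, so I'll plan a re-grip with the tool turned half a turn, putting the wrist camera over the plate.

```bash
cat >> h.py <<'E'
def gpose(th,d,back=0,flip=1): # grip pose, tool leaning d towards hinge relative to plate normal; back=retreat along tool
    Rt=plate(th)*R.from_euler('y',d)*R.from_matrix(np.array([[0,flip,0],[flip,0,0],[0,0,-1.]]).T)
    p=HX+plate(th).apply([.268,0,.036])+Rt.apply([0,0,.005-back]); return p,Rt.as_rotvec()
E
python3 - <<'E'
from h import *
ci=camera_info("wrist"); Rt=R.from_rotvec(r.get_tcp_rot()); p=r.get_ee_pos()
o=Rt.inv().apply(ci["position"]-p); Rc=Rt.inv()*R.from_rotvec(ci["rotation"]); print("cam in tool",o,Rc.as_matrix().round(2).tolist())
for d in (0,.3,.45,.6):
  for th in (.25,.5):
    p,ov=gpose(th,d); T=R.from_rotvec(ov); c=dict(ci,position=p+T.apply(o),rotation=(T*Rc).as_rotvec())
    q=[[.203,-.044,.051],[.1,-.044,.051],[.203,.044,.051],[.1,.044,.051],[.01,0,.01]]
    print(d,th,project([HX+plate(th).apply(v) for v in q],ci=c).round().tolist(),np.round(kin.solve_ik(p,ov),2),"tool z",T.apply([0,0,1]).round(2))
p,ov=gpose(.25,.45,.12);print(p,kin.solve_ik(p,ov))
E
```

```text
cam in tool [-7.83390666e-05 -7.24822719e-02 -1.28408254e-01] [[1.0, 0.0, 0.0], [-0.0, 0.96, 0.29], [-0.0, -0.29, 0.96]]
0 0.25 [[151.0, 146.0], [120.0, -330.0], [496.0, 146.0], [528.0, -329.0], [324.0, -457.0]] [-0.26  0.12  1.9   0.25  1.22  2.69] tool z [-0.02  0.25 -0.97]
0 0.5 [[151.0, 146.0], [120.0, -330.0], [496.0, 146.0], [528.0, -329.0], [324.0, -457.0]] [-0.45  0.13  1.82  0.43  1.48  2.5 ] tool z [-0.04  0.48 -0.88]
0.3 0.25 [[177.0, 136.0], [186.0, -179.0], [471.0, 136.0], [461.0, -179.0], [324.0, -269.0]] [-0.08  0.11  1.89 -0.05  1.13  3.  ] tool z [ 0.   -0.05 -1.  ]
0.3 0.5 [[177.0, 136.0], [186.0, -179.0], [471.0, 136.0], [461.0, -179.0], [324.0, -269.0]] [-0.29  0.05  1.84  0.19  1.33  2.71] tool z [-0.02  0.2  -0.98]Traceback (most recent call last):
  File "<stdin>", line 8, in <module>
    return _wrapfunc(a, 'round', decimals=decimals, out=out)
    return _wrapit(obj, method, *args, **kwds)
    result = getattr(arr, method)(*args, **kwds)
TypeError: unsupported operand type(s) for *: 'NoneType' and 'float'
```

Flipped with d=0.15 puts the upper carton ends around row 140, and a slid carton leaves the frame, which makes detection clean. I'll re-grip now.

```bash
python3 - <<'E'
from h import *
D=.15
effector.command_gripper(.05,60)
p,o=ppose(.25,[.268,0,.131]); r.move_linear(p,o,feed=.2)
r.move_to(*gpose(.25,D,.09)); 
p,o=gpose(.25,D); print(r.move_linear(p,o,feed=.12,stop_force=15))
effector.command_gripper(0,60)
print(r.get_opening(),r.get_ee_pos(),p,r.get_contact_force(),r.get_joints(),r.get_time_s())
grab("wrist","w4.png")
E
```

```text
False
0.013384325222118926 [0.48788902 0.06613795 0.15290887] [0.48735287 0.0662111  0.15221009] [ 0.22341627 -0.18796423  3.63511814] [-0.16892968  0.10445887  1.89800328  0.10520389  1.16552731  2.83819554] 12.925
```

View pics/w4.png

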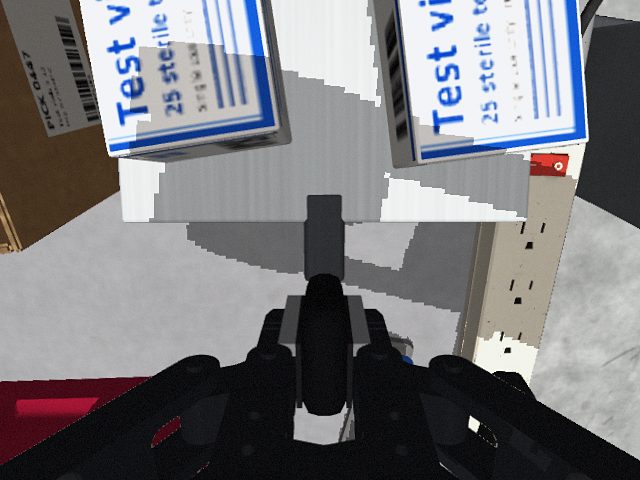

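Very clear: the lower carton edges are at (110,155)–(277,145) in the y=-44 lane and (413,160)–(585,140) in the y=+44 lane. Now I'll raise in small steps and watch both.

```bash
cat >> h.py <<'E'
def edges(im):
    b=(im[:,:,2].astype(int)-im[:,:,0]>50)
    out=[]
    for c0,c1 in ((130,260),(425,575)):
        m=b[:200,c0:c1]; rows=[np.max(np.nonzero(m[:,j])[0]) for j in range(m.shape[1]) if m[:,j].any()]
        out.append(float(np.median(rows)) if len(rows)>20 else -1.)
    return np.array(out)
E
cat > lift.py <<'E'
from h import *
D=.15
ref=edges(read_camera("wrist")); print("ref",ref)
def go(a,b,step,feed):
    for t in np.linspace(a,b,max(1,round((b-a)/step))+1)[1:]: r.move_linear(*gpose(t,D),feed=feed)
go(.25,.325,.025,.05)
th=.325; n=0
while th<.53:
    th2=th+.009; go(th,th2,.009,.02); th=th2; r.hold(.15)
    e=edges(read_camera("wrist"))-ref
    if max(abs(e))>4: break
print("stop",np.degrees(th),th,e,r.get_time_s())
for i in range(8):
    r.hold(.25); print((edges(read_camera("wrist"))-ref),end=" ")
print(r.get_ee_pos(),gpose(th,D)[0],r.get_contact_force(),r.get_time_s())
grab("wrist","w5.png"); grab("top","t5.png"); open("th","w").write(str(th))
E
python3 lift.py
```

```text
ref [137. 149.]
stop 27.9030446228711 0.48700000000000015 [ 0.  -4.5] 22.425
[ 0.  -4.5] [ 0.  -4.5] [ 0.  -4.5] [ 0.  -4.5] [ 0.  -4.5] [ 0.  -4.5] [ 0.  -4.5] [ 0.  -4.5] [0.49055941 0.0371658  0.20821612] [0.49005731 0.03672235 0.20851369] [ 7.4965092   3.90919321 -2.02695586] 24.825
```

```bash
python3 - <<'E'
from h import *
a=cv2.imread("pics/w4.png")[:240];b=cv2.imread("pics/w5.png")[:240]
cv2.imwrite("pics/v5.png",np.vstack([a,b]))
# carton template shift
for n,(x0,x1) in {"L":(110,285),"R":(400,590)}.items():
    t=a[60:170,x0:x1]; m=cv2.matchTemplate(b,t,cv2.TM_CCOEFF_NORMED); v=cv2.minMaxLoc(m); print(n,v[1],v[3],(x0,60))
E
```

```text
L 0.8904581665992737 (110, 60) (110, 60)
R 0.8094440698623657 (401, 56) (400, 60)
```

View pics/v5.png

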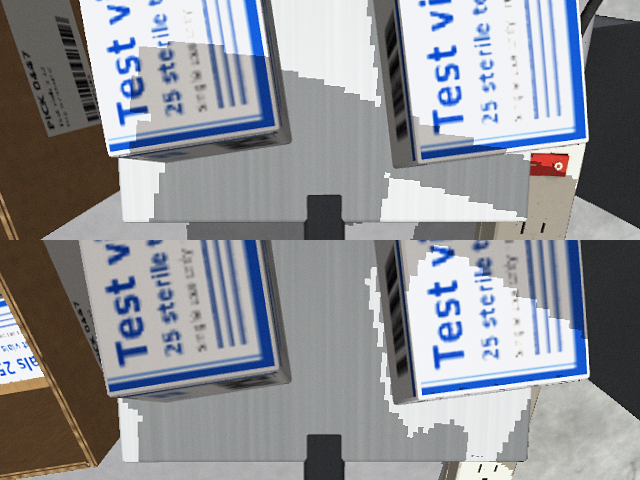

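The +y lane carton crept about 4 px (roughly 1 mm) and then held, so it is at the verge of slipping. The other has not moved. I'll continue in finer steps.

```bash
cat > lift2.py <<'E'
from h import *
D=.15; th=float(open("th").read()); ref=np.array([137.,149.])
done=False
while th<.53 and not done:
    th+=.004; r.move_linear(*gpose(th,D),feed=.012); 
    p=None
    for k in range(6):
        r.hold(.1); e=edges(read_camera("wrist"))-ref
        if max(abs(e))>40: done=True; break
        if p is not None and max(abs(e-p))<.6: break
        p=e
    print(round(th,4),e)
print(r.get_time_s())
r.hold(1.0); print(edges(read_camera("wrist"))-ref,r.get_time_s(),r.get_ee_pos(),gpose(th,D)[0])
open("th","w").write(str(th)); grab("wrist","w6.png"); grab("top","t6.png")
E
python3 lift2.py
```

```text
0.491 [ 0. -8.]
0.495 [  0.5 -44. ]
26.325
[   0.5 -150. ] 27.375 [0.49065386 0.0360531  0.20984416] [0.49016939 0.03550029 0.21028198]
```

The +y-lane carton slid fully at about 28.4° and the other stayed (0.5 px). Next I'll release the grip, hover over the slid carton and look.

```bash
cat >> h.py <<'E'
def cpose(th,x,y,z,yaw=0,flip=1):
    Rt=plate(th)*R.from_euler('z',yaw)*R.from_matrix(np.array([[0,flip,0],[flip,0,0],[0,0,-1.]]).T)
    return HX+plate(th).apply([x,y,z-.005]),Rt.as_rotvec()
def tpose(x,y,z,yaw): # tool straight down, tool x at yaw, grasp point at z
    return np.array([x,y,z-.005]),(R.from_euler('z',yaw)*R.from_euler('x',np.pi)).as_rotvec()
E
python3 - <<'E'
from h import *
D=.15; th=float(open("th").read())
effector.command_gripper(.04,60); print(r.get_time_s())
p,o=gpose(th,D,.09); r.move_linear(p,o,feed=.2)
for fl in (1,-1):
    for z in (.033,.17):
        p,o=cpose(th,.06,.044,z,0,fl); q=kin.solve_ik(p,o); print(fl,z,p.round(3),None if q is None else q.round(2))
for yaw in np.radians([88,-92]):
    for z in (.03,.17): q=kin.solve_ik(*tpose(.534,-.328,z,yaw)); print(yaw,z,None if q is None else q.round(2))
grab("top","t7.png"); print(r.get_joints(),r.get_time_s())
E
```

```text
27.85
1 0.033 [ 0.463 -0.149  0.109] [-0.76  0.36  1.77  0.32  1.41  2.17]
1 0.17 [ 0.469 -0.213  0.23 ] [-0.84  0.29  1.59  0.29  1.67  2.18]
-1 0.033 [ 0.463 -0.149  0.109] [-0.76  0.36  1.77  0.32  1.41 -0.97]
-1 0.17 [ 0.469 -0.213  0.23 ] [-0.84  0.29  1.59  0.29  1.67 -0.96]
1.53588974175501 0.03 [-0.74  0.56  1.59  0.    0.99 -2.28]
1.53588974175501 0.17 [-0.74  0.37  1.54  0.    1.23 -2.28]
-1.6057029118347832 0.03 [-0.74  0.56  1.59  0.    0.99  0.87]
-1.6057029118347832 0.17 [-0.74  0.37  1.54  0.    1.23  0.87]
[-0.4236804   0.01182301  1.72897807  0.29859258  1.57817641  2.60227369] 28.5
```

```bash
python3 - <<'E'
from h import *
th=float(open("th").read())
effector.command_gripper(.075,40)
r.move_to(*cpose(th,.06,.044,.17,0,1))
im,ci=grab("wrist","w8.png")
q=[[.01,.019,.051],[.01,.069,.051],[.116,.019,.051],[.116,.069,.051],[.06,.08,.008],[.15,.08,.008],[.2,.08,.008]]
px=project([HX+plate(th).apply(v) for v in q],ci=ci); print(px.round().tolist(),r.get_time_s(),r.get_ee_pos(),cpose(th,.06,.044,.17)[0])
for a in px: cv2.circle(im,tuple(int(v) for v in a),3,(255,0,0),-1)
cv2.imwrite("pics/w8m.png",im[:,:,::-1])
E
```

```text
[[281.0, 157.0], [369.0, 157.0], [286.0, 324.0], [363.0, 324.0], [376.0, 223.0], [371.0, 338.0], [369.0, 393.0]] 29.9 [ 0.46941545 -0.21222092  0.2304406 ] [ 0.46882024 -0.21349361  0.22969674]
```

View pics/w8m.png

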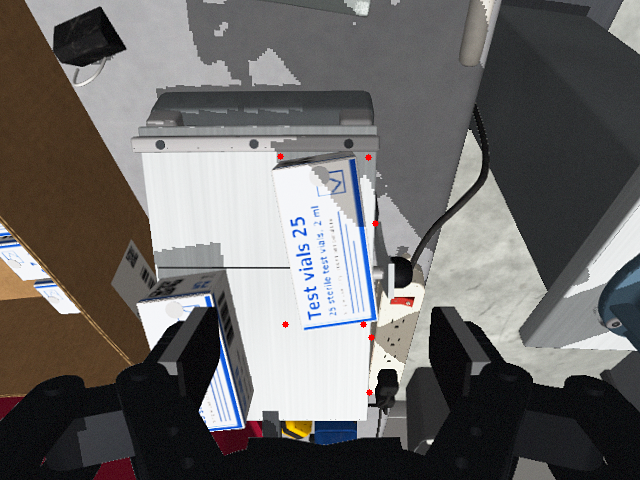

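The slid carton lies against the bar, yawed slightly, with top corners at (274,170), (355,155), (375,320), (304,330). The arc knob is outside the plate at (398,272). I'll compute the exact pose.

```bash
cat >> h.py <<'E'
def to_plate(px,th,z,ci):
    o=plate(th).inv().apply(ci["position"]-HX); 
    u=cv2.undistortPoints(np.array(px,float).reshape(-1,1,2),ci["intrinsics"],np.array([ci["k1"],0,0,0.]))[:,0]
    d=(plate(th).inv()*R.from_rotvec(ci["rotation"])).apply(np.c_[u,np.ones(len(u))]); return o+d*((z-o[2])/d[:,2])[:,None]
E
python3 - <<'E'
from h import *
th=float(open("th").read()); ci=camera_info("wrist")
P=to_plate([(274,170),(355,155),(375,320),(304,330)],th,.051,ci)[:,:2]; print(P.round(4),P.mean(0))
p,e=fit([(-.053,-.025),(-.053,.025),(.053,.025),(.053,-.025)],P); print(p,np.degrees(p[2]),e.round(3))
print("bar/plate edge",to_plate([(133,152),(380,150)],th,.022,ci).round(4), "knob",to_plate([(398,272)],th,.04,ci).round(3))
print("other",to_plate([(140,305),(213,293),(243,428)],th,.051,ci).round(4))
for x in (.05,.06):
  for z in (.033,.09,.17):
    for y in (p[2],p[2]-np.pi*round(p[2]/np.pi)):
        q=kin.solve_ik(*cpose(th,x,p[1],z,y)); print(x,z,y,None if q is None else q.round(2))
E
```

```text
[[0.0179 0.0145]
 [0.0093 0.0609]
 [0.1132 0.0761]
 [0.1205 0.0306]] [0.06523839 0.04553274]
[0.06523839 0.04553274 0.15417492] 8.833571979014529 [-0.001 -0.002 -0.     0.001  0.001  0.002  0.001 -0.002]
bar/plate edge [[ 0.0097 -0.0796  0.022 ]
 [ 0.0087  0.0788  0.022 ]] knob [[0.085 0.091 0.04 ]]
other [[ 0.1035 -0.0742  0.051 ]
 [ 0.0948 -0.0264  0.051 ]
 [ 0.1985 -0.0135  0.051 ]]
0.05 0.033 0.15417491574571499 [-0.78  0.38  1.76  0.32  1.4   2.  ]
0.05 0.033 0.15417491574571499 [-0.78  0.38  1.76  0.32  1.4   2.  ]
0.05 0.09 0.15417491574571499 [-0.81  0.34  1.69  0.3   1.51  2.01]
0.05 0.09 0.15417491574571499 [-0.81  0.34  1.69  0.3   1.51  2.01]
0.05 0.17 0.15417491574571499 [-0.85  0.3   1.58  0.29  1.67  2.02]
0.05 0.17 0.15417491574571499 [-0.85  0.3   1.58  0.29  1.67  2.02]
0.06 0.033 0.15417491574571499 [-0.77  0.36  1.77  0.32  1.41  2.01]
0.06 0.033 0.15417491574571499 [-0.77  0.36  1.77  0.32  1.41  2.01]
0.06 0.09 0.15417491574571499 [-0.8   0.32  1.71  0.3   1.52  2.02]
0.06 0.09 0.15417491574571499 [-0.8   0.32  1.71  0.3   1.52  2.02]
0.06 0.17 0.15417491574571499 [-0.84  0.28  1.59  0.29  1.67  2.03]
0.06 0.17 0.15417491574571499 [-0.84  0.28  1.59  0.29  1.67  2.03]
```

```bash
cat > pick.py <<'E'
from h import *
th=float(open("th").read()); yw=.15; x,y=.0565,.0443
effector.command_gripper(.072,40)
r.move_to(*cpose(th,x,y,.17,yw))
p,o=cpose(th,x,y,.033,yw)
# correct the small steady offset of the arm
hit=r.move_linear(p,o,feed=.08,stop_force=8); print("hit",hit,r.get_ee_pos()-p)
if hit: raise SystemExit
effector.command_gripper(0,35); print("open",r.get_opening(),r.get_contact_force())
for z,f in ((.06,.05),(.17,.15)): r.move_linear(*cpose(th,x,y,z,yw),feed=f)
print("lifted",r.get_opening(),r.get_contact_force(),r.get_time_s())
r.move_to(*tpose(.534,-.328,.15,np.radians(-94)))
print("over tray",r.get_opening(),r.get_ee_pos(),r.get_joints(),r.get_time_s())
grab("wrist","w9.png"); grab("top","t9.png")
a=cv2.imread("pics/w9.png");b=cv2.imread("pics/t9.png")
cv2.imwrite("pics/v9.png",np.vstack([cv2.resize(a,(480,360)),cv2.resize(b[190:310,280:520],(480,240))]))
E
python3 pick.py
```

```text
hit False [ 0.00025986 -0.00036627  0.00034513]
open 0.04960336494591743 [ 0.60380894 -0.32256303  1.93202344]
lifted 0.04973910086379155 [ 0.07269654  0.33695719 -0.89299106] 34.15
over tray 0.04977139314789896 [ 0.53363259 -0.32731136  0.14445981] [-7.39705962e-01  3.94240712e-01  1.55294218e+00  4.65460452e-04
  1.19626596e+00  9.02126371e-01] 35.2
```

View pics/v9.png

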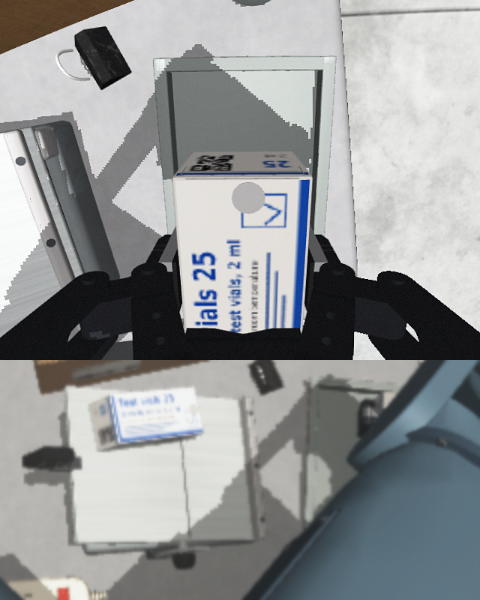

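The carton is held squarely over the tray, centred at col ~242 against the tray's 245, and the other carton is still in place. I'll lower it.

```bash
python3 - <<'E'
from h import *
p,o=tpose(.534,-.328,.05,np.radians(-94)); r.move_linear(p,o,feed=.12)
p[2]-=.026; hit=r.move_linear(p,o,feed=.025,stop_force=5)
z=r.get_ee_pos()[2]; print("touch",hit,z,r.get_contact_force(),r.get_time_s())
if z<.031:
    effector.command_gripper(.075,35); print(r.get_opening())
    p=r.get_ee_pos(); r.move_linear([p[0],p[1],.25],feed=.15)
    r.set_joints([-1.385,0.181,1.607,0,1.354,-0.206])
    grab("top","t10.png"); grab("scene","s10.png"); print(r.get_time_s())
    b=cv2.imread("pics/t10.png")
    cv2.imwrite("pics/v10.png",cv2.resize(b[180:320,265:500],(790,471),interpolation=cv2.INTER_CUBIC))
E
```

```text
touch True 0.024708177430195804 [-0.11015312  0.49868502  3.81293075] 37.0583
0.07514737970082203
40.5917
```

View pics/v10.png

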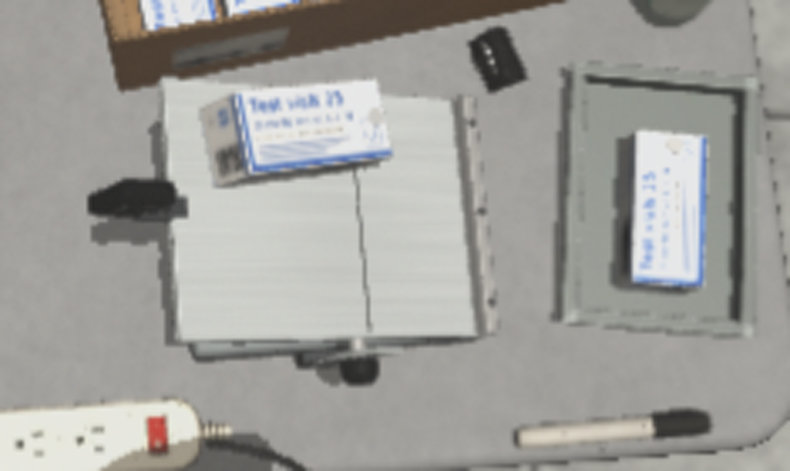

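The slid carton lies flat in the tray. The plate is still raised, the other carton is in place, and the clip and marker are undisturbed.

```bash
python3 -c "
from station import *
ticket.hand_in(); print(r.get_time_s())"
```

```text
the job is handed in; nothing more can be done
the job is handed in; nothing more can be done
```

The slick carton, which was in the lane nearer the robot, is lying in the grey tray, and the job is handed in. The clock read 40.6 s at my last check, just before handing in, against the 64 s limit.

- **Tilting:** I raised the plate by its grip in small steps. At 14° I re-gripped it with the tool turned half a turn, so the wrist camera could watch both cartons. The slick one crept about 1 mm at 27.9° and slid fully to the stop bar at about 28.4°, where I stopped and let go. The other carton had moved at most half a pixel in the camera view.
- **Moving the carton:** It had come to rest turned about 9° against the bar, so I turned the gripper to match before picking it up. I lowered it onto the tray floor until I felt contact, opened the gripper and moved the arm clear.
- **Last checks:** The final top picture shows the carton flat and top up near the tray's centre, the plate still raised and the other carton in its starting place. The fold-back clip and marker had not moved. I did not look closely at the other bystanders, but the arm stayed clear of them. The plate angle comes from the arm's pose, not from reading the plate directly. No check failed or disagreed.

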